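Hang up the filling funnel and stopper the bottle

TASK

The bottle has been filled: turn the utensil tree until its one empty branch points out over the pointer tab on the base, then lift the funnel out of the bottle and hang it by its handle loop on that branch, leaving the branch facing that way. Finish by putting the stopper fully home in the bottle's mouth, with the bottle left standing upright, and do not knock over the capped bottle, the jar or the beaker beside it.

Things in the scene. Friction and masses are not known exactly. Their poses are not given: they have to be found in the camera images.
- rack: Fixed base of the utensil tree: dark steel disc 150 mm across, 18 mm high. Origin: centre of its underside, on the tree's vertical turning axis. A flat pointer tab 14 mm wide, 8 mm high sticks out along the base's own -x to 120 mm from the axis.
- rack_mark (a point): Point on top of the pointer tab, 100 mm from the turning axis, 8 mm above the counter.
- tree: Turning part of the tree. Turns either way about the vertical axis through its origin (same origin as the base, counter height); light friction (0.06 N m), stays where left; can be pushed round by a branch. Steel post 18 mm thick, ball on top up to 241 mm. Four level branches 90 degrees apart at 200 mm height; the empty one points along the tree's own -x.
- branch_tip (a point): On the empty branch's centre line at the outer end of its straight part, 100 mm from the axis, 200 mm high. All branches are 8 mm steel rods, straight to here, then turned up to a tip 110 mm from the axis and 218 mm high (its top).
- branch_seat (a point): On the empty branch's centre line, 75 mm from the axis, 200 mm high: a good place to hang the funnel. Each other branch carries a small steel utensil (cup, spatula, ladle) there, fixed, at most 50 mm across, reaching down to 75 mm height; they turn with the tree.
- bottle: Loose open amber glass bottle, 68 mm diameter, 130 mm high, about 0.45 kg, neck 32 mm outside, mouth bore 24 mm and at least 40 mm deep. Origin: centre of its underside, z up. The funnel stands in its mouth at the start.
- bottle_mouth (a point): Centre of the bottle's mouth, at the top of the neck, 130 mm above its underside.
- funnel: Loose steel funnel, about 0.14 kg. Origin: centre of the lower end of its spout, z up. Spout 17 mm thick, 30 mm long; a flange 31 mm across above it sits on the bottle's neck; cone up to a rim 80 mm across at 73 mm. A handle loop of 6 mm bar in its own y-z plane stands over the rim: legs at y = +-38 mm up to 93 mm, then sloping in to a peak at 128 mm (bar centre).
- funnel_eye (a point): Underside of the loop's peak, on the funnel's axis, 125 mm above its origin. To hang, the branch passes through the loop along the funnel's x, either way round; this point then lies on top of the branch, 4 mm above the branch's centre line.
- funnel_grip (a point): Point on the funnel's axis in the black grip block on the loop's peak, 150 mm above the funnel's origin. The block is 24 mm wide along the funnel's y, 14 mm along x, and reaches from 130 to 166 mm.
- stopper: Loose black rubber stopper, about 50 g, standing upright on its plug. Origin: centre of the underside of the plug. Plug 19 mm diameter, 22 mm long, with a tapered foot; above it a round head 34 mm diameter and 32 mm high (22 to 54 mm). Fully home, the head sits on the neck and the stopper's origin is 108 mm above the bottle's underside.
- full_bottle: Bystander: capped amber bottle, 68 mm diameter, 170 mm high, standing. Origin: centre of its underside.
- jar: Bystander: white jar with black cap, 70 mm diameter, 75 mm high, standing. Origin: centre of its underside.
- beaker: Bystander: glass beaker, 68 mm diameter, 85 mm high, standing. Origin: centre of its underside.
Things that resemble listed ones, but are neither listed nor needed, are in the scene too. Of the things that look like the rack, the smaller one is meant.

How it is judged:
By the outcome, as a careful person would: the job done as asked, in the order asked, and still so for the second after the job is handed in, with the robot touching nothing.
It also fails if it takes over 72 s, if anything falls off the work surface, if the arm or the gripper's body presses on something with over 40 N, if the wrist force passes 120 N, or if a joint passes its speed limit or range.

ROBOT

A 6-joint arm with a two-finger parallel gripper is mounted at the origin on the work surface. World frame = base frame: x ahead of the robot, y to its left, z up, the work surface at z = 0. Lengths are in m, angles in degrees, forces in N, time in s.
With the tool pointing down it reaches from about 0.3 to 0.825 m from the base axis. Payload 5.4 kg.
Tool frame: the origin (TCP) lies between the finger pads; the fingertips stand 22 mm ahead of it and the grasp point (between the pads) lies 3 mm ahead of it; z points along the fingers, y is the direction in which the jaws open and shut (so a half turn about z gives the same grasp; the last joint's range is limited). The gripper opens to 92 mm and grips with 3 to 60 N. Pads are 20 mm wide; open, the fingers measure 128 mm over their backs; the gripper's body (75 mm by 189 mm) begins 69 mm behind the grasp point.
Start: joints at [-88.184, 9.076, 91.501, -0, 79.423, -12.038], TCP at [0.138, -0.558, 0.206] pointing down, gripper open.
Joint ranges: [-166.64, 166.64], [-54.1, 131.32], [10.49, 154.53], [-73.88, 253.88], [9.74, 151.15], [-171.62, 171.62]. Speed limits (degrees/s): [147.25, 147.25, 180, 180, 180, 180].

INTERFACE

Orientations are given as a 3x3 rotation matrix whose columns are the frame's x, y, z axes.
In Python, from station import r gives the robot as it stands. The module is installed in compiled form; this text tells all that it offers.
- The arm moves only by the tool step_arm, never from a script. Its argument "targets" is a list of rows, each a list of 2 entries, a list of its own where there are three numbers: the shift along the world's x, y, z in mm, then the turn, a rotation vector about the world's x, y, z in degrees. A call has 1 to 10 rows; each row is the pose to reach, as a shift and turn from the pose measured when the call began; what a row does not reach only later rows make up. A row lasts 1/8 s, in which the tool goes at most 62.5 mm and 10.7 degrees, less where a joint would pass 70% of its speed; a pose out of reach is approached as far as the arm can. A call with a gripper value outside its range is refused whole. "fingers" is the finger opening in mm, from 0 to 91.9, set as the call begins (left out, the last holds). The fingers move at their own pace and stop on an object; "force" is the grip in N (left out, the last holds). Time passes only in rows, so rows that repeat a pose let the fingers close. It gives the time, the measured TCP pose, the force and the opening at its end, in the units of the state.
- r.get_obs(): the state, without advancing time (a new reading comes with each control period).
- r.capture(name): name is "scene" or "top"; returns a dict with "image" (384x512x3 uint8, red, green, blue), "z_map" (384x512 float32, m along the optical axis (not along the pixel's ray), 0 where there is no reading), "fx", "fy", "cx", "cy" (pixels), "k1" (the pictures are not rectified: a ray, as slopes to the right and down, at radius r is drawn at 1 + k1 r^2 times it, then the intrinsics apply), "xyz" and "attitude" of the camera in the world. Camera axes: x right, y down, z forward; pixel columns grow to the right and rows downward; lengths in m; the calibration is good to about 2 mm. A picture is of the moment at which its call begins.
- r.hand_in(): hands the job in, once; it reports no verdict.
The state is a dict: "t": time; "qpos": joint angles; "joint_vel": joint speeds; "effort": joint torques, N m; "tcp_pos": TCP position; "orientation": TCP orientation; "force": force on the tool from outside, world axes, zero at the start; "torque": the same for the moment, N m; "finger_gap": opening from 0.0 (shut) to 1.0 (fully open).
Only numpy, scipy, OpenCV 4.12 (cv2) and the standard library are available. Lean on these libraries where they do the work, as an engineer would, in place of code of your own. Each camera call takes 0.05 s, during which the arm holds its last target. There are 200 camera calls.

## Working session

There is one attempt and no reset: what is moved stays moved. The work goes in short steps, Python scripts to look and compute and a tool call to move; the robot and the scene stay as the last step left them, time stands still between calls to the robot, and variables do not carry over. Pictures are saved under pics/ and viewed, about 8 in all and at most 12, crops included, and the job is handed in when it is done.

Besides the shell and the picture viewer there is one more tool, called after "Request:" as name([rows], argument=value, ...), one row to a line, values as JSON. step_arm: Moves the arm, as the interface text tells. Its arguments: {"type":"object","properties":{"targets":{"type":"array","items":{"type":"array"}},"fingers":{"type":"number"},"force":{"type":"number"}},"required":["targets"]}

```bash
mkdir -p pics; cat > h.py <<'E'
import numpy as np, cv2
from station import r
def cap(n,save=None):
    c=r.capture(n)
    if save: cv2.imwrite('pics/'+save,cv2.cvtColor(c['image'],cv2.COLOR_RGB2BGR))
    return c
def cloud(c):
    z=c['z_map']; h,w=z.shape
    v,u=np.mgrid[0:h,0:w]
    K=np.array([[c['fx'],0,c['cx']],[0,c['fy'],c['cy']],[0,0,1]])
    p=cv2.undistortPoints(np.stack([u,v],-1).reshape(-1,1,2).astype(np.float64),K,np.array([c['k1'],0,0,0.]))
    p=p.reshape(h,w,2)
    P=np.concatenate([p,np.ones((h,w,1))],-1)*z[...,None]
    W=P@np.array(c['attitude']).T+np.array(c['xyz'])
    W[z==0]=np.nan
    return W
E
python3 - <<'E'
from h import *
for n in('scene','top'):
    c=cap(n,n+'0.png'); W=cloud(c); np.save(n+'0.npy',W)
    print(n,c['xyz'],np.round(c['attitude'],3).tolist(),c['fx'],c['k1'],np.isnan(W[...,0]).mean())
print(r.get_obs())
E
```

```text
scene [ 1.08350095 -0.58102945  0.69458651] [[0.667, 0.412, -0.621], [0.744, -0.394, 0.539], [-0.022, -0.822, -0.569]] 431.520957256382 -0.14595804771956442 0.004058837890625
top [ 0.3157265  -0.08154392  1.42605881] [[-0.008, -0.99, 0.139], [-1.0, 0.009, 0.007], [-0.008, -0.139, -0.99]] 475.4165354623482 -0.1610976050053421 0.004114786783854167
{'t': 0.1, 'qpos': array([-8.81837058e+01,  9.10935241e+00,  9.15644688e+01,  9.91170706e-04,
        7.94216622e+01, -1.20386418e+01]), 'joint_vel': array([ 0.08945543, -0.15199948, -0.1002778 ,  0.05831757, -0.04828994,
        0.05615252]), 'effort': array([ 8.97817135e-04, -3.86506176e+01, -3.22958922e+01,  7.03987805e-02,
        3.39991786e-02, -4.96955863e-05]), 'tcp_pos': array([ 0.13765094, -0.55769552,  0.20551859]), 'orientation': array([[ 9.70905895e-01,  2.39461359e-01, -3.58230397e-05],
       [ 2.39461084e-01, -9.70904533e-01,  1.66620042e-03],
       [ 3.64209864e-04, -1.62630203e-03, -9.99998611e-01]]), 'force': array([-0.01933065,  0.49438991, -0.02831442]), 'torque': array([-0.00072153,  0.00905806,  0.03762159]), 'finger_gap': 1.0024165588733174}
```

View pics/scene0.png

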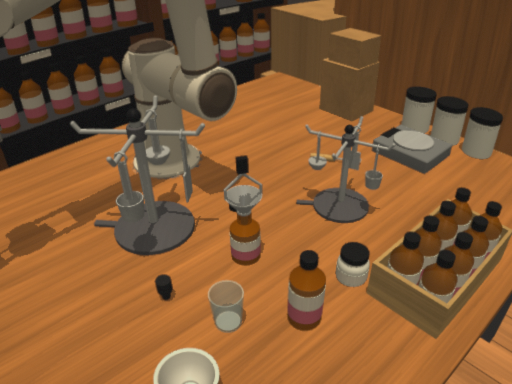

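View pics/top0.png

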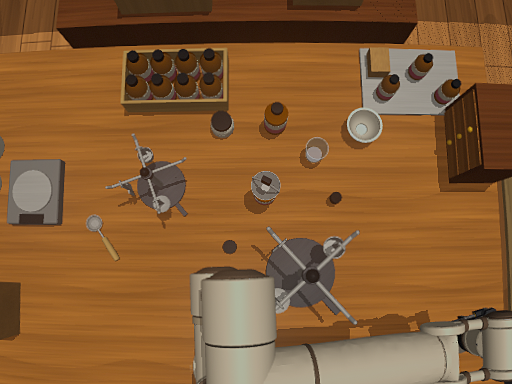

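The top view shows the small rack at about (162,185) with its tab at (184,213). The funnel and bottle are at (265,185). There are two stopper candidates, at (335,198) and (230,246). Next I'll measure these.

```bash
python3 - <<'E'
from h import *
W=np.load('top0.npy');S=np.load('scene0.npy')
A=np.concatenate([W.reshape(-1,3),S.reshape(-1,3)]);A=A[~np.isnan(A[:,0])]
for n,(u,v) in dict(rack=(170,195),tab=(184,213),ball=(145,173),funnelgrip=(266,182),st1=(335,198),st2=(230,246),full=(276,107),jar=(222,122),beaker=(316,150)).items(): print(n,np.round(W[v,u],4))
def reg(x,y,rad,zl,zh,P=A):
    m=(np.hypot(P[:,0]-x,P[:,1]-y)<rad)&(P[:,2]>zl)&(P[:,2]<zh);return P[m]
for u,v in((335,198),(230,246)):
    p=W[v,u]; q=reg(p[0],p[1],.03,.006,.1); print('st',len(q),q.min(0),q.max(0)); t=q[q[:,2]>q[:,2].max()-.008]; print(np.round(cv2.minEnclosingCircle(t[:,:2].astype(np.float32)),4) if 0 else cv2.minEnclosingCircle(t[:,:2].astype(np.float32)))
T=W.reshape(-1,3);SS=S.reshape(-1,3)
p=W[195,170]
for nm,P in(('top',T),('scene',SS)):
    q=reg(p[0],p[1],.11,.012,.024,P);print('disc',nm,cv2.minEnclosingCircle(q[:,:2].astype(np.float32)),np.median(q[:,2]),len(q))
    q=reg(p[0],p[1],.15,.004,.0115,P);print('tab',len(q))
# height maps images
def hm(x0,y0,s,n,f,zl,zh):
    im=np.zeros((n,n,3),np.uint8)
    q=A[(abs(A[:,0]-x0)<s)&(abs(A[:,1]-y0)<s)&(A[:,2]>zl)&(A[:,2]<zh)]
    i=((x0+s-q[:,0])/(2*s)*n).astype(int).clip(0,n-1);j=((y0+s-q[:,1])/(2*s)*n).astype(int).clip(0,n-1)
    o=np.argsort(q[:,2]);c=cv2.applyColorMap(((q[:,2]-zl)/(zh-zl)*255).astype(np.uint8).reshape(-1,1),cv2.COLORMAP_JET)[:,0]
    for k in o: cv2.circle(im,(int(j[k]),int(i[k])),2,c[k].tolist(),-1)
    return im
a=hm(p[0],p[1],.14,400,'',.004,.26)
g=W[182,266];b=hm(g[0],g[1],.07,400,'',.09,.28)
cv2.imwrite('pics/hm.png',np.hstack([a,b]))
print(p,g)
E
```

```text
rack [0.508  0.174  0.0143]
tab [0.4535 0.1313 0.0114]
ball [0.5345 0.1987 0.2407]
funnelgrip [ 0.504  -0.1096  0.2656]
st1 [ 0.4887 -0.3151  0.058 ]
st2 [ 0.3539 -0.007   0.0178]
full [ 0.7289 -0.1423  0.1686]
jar [0.7148 0.0128 0.0765]
beaker [ 0.6441 -0.2705  0.0061]
st 469 [ 0.46487698 -0.33567993  0.00606346] [ 0.50959692 -0.28954617  0.06092756]
((0.4928608536720276, -0.31815439462661743), 0.016829360276460648)
st 182 [ 0.33322483 -0.03039784  0.00601526] [0.3718244  0.01733205 0.02216789]
((0.3519288897514343, -0.0049077896401286125), 0.020945191383361816)
disc top ((0.5216543674468994, 0.1858811378479004), 0.09293211251497269) 0.01565343872505176 885
tab 915
disc scene ((0.5396845936775208, 0.20219293236732483), 0.07338644564151764) 0.01543557190323791 980
tab 430
[0.50796286 0.17396178 0.0143149 ] [ 0.50398927 -0.10960465  0.26564778]
```

View pics/hm.png

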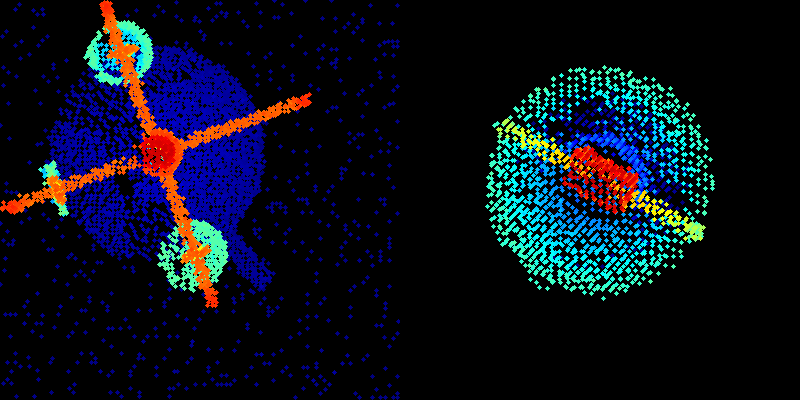

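The empty branch shows no utensil and points right and slightly up on the map, roughly -71°. The tab is at about -139°. The stopper is the candidate at (335,198), because the other is only a low disc. Next I'll do precise fits.

```bash
cat > fit.py <<'E'
from h import *
from scipy.optimize import least_squares
def branches(P,ax,lo=.02,hi=.098):
    d=P[:,:2]-ax; rr=np.hypot(*d.T); m=(rr>lo)&(rr<hi)&(P[:,2]>.192)&(P[:,2]<.212); d=d[m]
    a=np.degrees(np.arctan2(d[:,1],d[:,0]))
    def res(p):
        t=np.radians(p[2]+90*np.arange(4)); e=d-p[:2]
        perp=np.abs(-np.sin(t)*e[:,[0]]+np.cos(t)*e[:,[0]]*0+np.cos(t)*e[:,[1]]); 
        al=np.cos(t)*e[:,[0]]+np.sin(t)*e[:,[1]]
        return np.where(al>0,perp,1).min(1)
    best=min((least_squares(res,[0,0,g],loss='soft_l1',f_scale=.003,x_scale=[.01,.01,5]) for g in range(0,90,15)),key=lambda s:s.cost)
    return best.x[:2]+ax,best.x[2],m.sum()
E
python3 - <<'E'
from fit import *
for n in('top','scene'):
    W=np.load(n+'0.npy');im=cv2.imread(f'pics/{n}0.png').astype(float);P=W.reshape(-1,3);C=im.reshape(-1,3)
    ax=np.array([.543,.203])
    q=P[(np.hypot(*(P[:,:2]-ax).T)<.03)&(P[:,2]>.222)];print(n,'ball',q[:,:2].mean(0),q.max(0)[2],len(q))
    print('br',branches(P[~np.isnan(P[:,0])],ax))
    sat=C.max(1)-C.min(1)
    d=P[:,:2]-ax;rr=np.hypot(*d.T);a=np.degrees(np.arctan2(d[:,1],d[:,0]))
    m=(rr<.135)&(sat<40)&(P[:,2]<.03)&(P[:,2]>-.01)
    t=m&(rr>.083)&(abs(a+139)<15);print('tab',P[t].mean(0),t.sum(),rr[t].max(), np.degrees(np.arctan2(*(d[t].mean(0)[::-1]))))
    dd=P[m&(rr<.085)&(P[:,2]>.008)];print('disc',cv2.minEnclosingCircle(dd[:,:2].astype(np.float32)),np.median(dd[:,2]))
    # funnel
    g=np.array([.504,-.108]);rr=np.hypot(*(P[:,:2]-g).T)
    q=P[(rr<.03)&(P[:,2]>.235)];print('grip',(q.min(0)+q.max(0))/2,q.max(0),cv2.minAreaRect((q[q[:,2]>q[:,2].max()-.01,:2]*1000).astype(np.float32)))
    q=P[(rr<.06)&(P[:,2]>.165)&(P[:,2]<.178)];print('rim',cv2.minEnclosingCircle(q[:,:2].astype(np.float32)))
    q=P[(rr<.06)&(P[:,2]>.19)&(P[:,2]<.222)];(vx,vy,x,y)=cv2.fitLine(q[:,:2].astype(np.float32),cv2.DIST_HUBER,0,.01,.01).ravel();print('loop',np.degrees(np.arctan2(vy,vx)),x,y,q[:,:2].min(0),q[:,:2].max(0),len(q))
    s=np.array([.49,-.317]);q=P[(np.hypot(*(P[:,:2]-s).T)<.03)&(P[:,2]>.045)];print('stop',cv2.minEnclosingCircle(q[:,:2].astype(np.float32)),q[:,2].max(),len(q))
E
```

```text
top ball [0.53996643 0.20263186] 0.24365482189829146 69
br (array([0.54016685, 0.20361017]), np.float64(20.11754423636332), np.int64(382))
tab [0.46261983 0.13899067 0.00825835] 53 0.12045761068039512 -141.46855696001512
disc ((0.5375146865844727, 0.20111368596553802), 0.07689240574836731) 0.01437289328069502
grip [ 0.51007606 -0.10985322  0.2556924 ] [ 0.52033488 -0.09733078  0.27353976] ((510.78363037109375, -109.92996978759766), (22.86709213256836, 13.270901679992676), 58.70712661743164)
rim ((0.5109739303588867, -0.11020910739898682), 0.03956333175301552)
loop 62.072605 0.5080237 -0.11383582 [ 0.49056692 -0.14519422] [ 0.53177805 -0.07465911] 48
stop ((0.49227115511894226, -0.31934159994125366), 0.016890529543161392) 0.060927555671937084 106
scene ball [0.54405649 0.19975147] 0.24083580340136002 76
br (array([0.5420164 , 0.20241954]), np.float64(19.89649358063435), np.int64(319))
tab [0.46588001 0.13777224 0.00722598] 57 0.11908699461918938 -139.77560062343045
disc ((0.5382758378982544, 0.199612095952034), 0.0780210942029953) 0.014215110929638508
grip [ 0.511425   -0.1106426   0.25109935] [ 0.52231289 -0.09876647  0.26711119] ((511.11273193359375, -109.00836944580078), (23.869281768798828, 15.645187377929688), 57.75274658203125)
rim ((0.5095935463905334, -0.10924582183361053), 0.04190291091799736)
loop 61.092533 0.51231086 -0.10935459 [ 0.49115626 -0.14586478] [ 0.53117573 -0.07419629] 114
stop ((0.4924883544445038, -0.3174061179161072), 0.018140874803066254) 0.057421457720938984 199
```

```bash
python3 - <<'E'
from h import *
W=np.load('top0.npy');S=np.load('scene0.npy')
print(W[275,312],W[232,355],W[232,270],W[320,352], S[118,134])
A=np.concatenate([W.reshape(-1,3),S.reshape(-1,3)])
q=A[(np.hypot(A[:,0]-W[275,312][0],A[:,1]-W[275,312][1])<.2)]
print([ (len(q[(q[:,2]>z)&(q[:,2]<z+.02)])) for z in np.arange(.2,.5,.02)])
E
```

```text
[ 0.2773468  -0.21056406  0.33210449] [ 0.37622085 -0.32013569  0.29669564] [ 0.37941604 -0.11729902  0.28369331] [ 0.16852344 -0.30798978  0.29519312] [ 0.28574413 -0.21721056  0.31271308]
[242, 239, 356, 1760, 1278, 545, 661, 292, 228, 207, 235, 250, 268, 286, 299]
```

Request:
step_arm([
  [[0,0,60],[0,0,0]],
  [[0,0,120],[0,0,10]],
  [[0,0,180],[0,0,20]],
  [[0,0,200],[0,0,30]],
], fingers=44, force=10)

```text
t: 0.6
tcp_pos: [0.1377, -0.5586, 0.4102]
orientation: [[0.717, 0.697, -0.001], [0.697, -0.717, -0.005], [-0.004, 0.003, -1.0]]
force: [-0.8, -0.5, -0.1]
finger_gap: 0.589
```

Request:
step_arm([
  [[55,25,0],[0,0,8]],
  [[110,55,0],[0,0,16]],
  [[165,90,0],[0,0,24]],
  [[215,130,0],[0,0,32]],
  [[265,175,0],[0,0,40]],
  [[310,225,0],[0,0,48]],
  [[350,275,0],[0,0,56]],
  [[385,330,0],[0,0,62]],
  [[410,385,0],[0,0,66]],
  [[425,440,0],[0,0,66]],
])

```text
t: 1.85
tcp_pos: [0.5603, -0.1261, 0.4092]
orientation: [[-0.346, 0.938, 0.003], [0.938, 0.346, -0.002], [-0.003, 0.002, -1.0]]
force: [0.8, 0.1, 0.5]
finger_gap: 0.477
```

```bash
cat > st.py <<'E'
from h import *
import sys
o=r.get_obs();p=o['tcp_pos'];R=o['orientation']
print(round(o['t'],2),np.round(p,4),'yang %.1f'%np.degrees(np.arctan2(R[1,1],R[0,1])),'z',np.round(R[:,2],3),np.round(o['qpos'],0),np.round(o['force'],1),round(o['finger_gap'],3))
if len(sys.argv)>3: print('shift',np.round((np.array(sys.argv[1:4],float)-p)*1000,1))
E
python3 st.py .5657 .132 .203
```

```text
1.85 [ 0.5603 -0.1261  0.4092] yang 20.2 z [ 0.003 -0.002 -1.   ] [-25.   6.  72.  -0. 101. -45.] [0.8 0.1 0.5] 0.477
shift [   5.4  258.1 -206.2]
```

Request:
step_arm([
  [[0,60,0],[0,0,0]],
  [[2,120,0],[0,0,0]],
  [[4,180,0],[0,0,0]],
  [[5,235,-20],[0,0,0]],
  [[5,258,-70],[0,0,0]],
  [[5,258,-120],[0,0,0]],
  [[5,258,-170],[0,0,0]],
  [[5,258,-206],[0,0,0]],
  [[5,258,-206],[0,0,0]],
])

```text
t: 2.98
tcp_pos: [0.5627, 0.1318, 0.1994]
orientation: [[-0.346, 0.938, -0.005], [0.938, 0.346, -0.002], [-0.001, -0.005, -1.0]]
force: [-1.0, 0.7, 0.5]
finger_gap: 0.481
```

```bash
python3 st.py .5657 .132 .203; python3 -c "
from h import *
cap('scene','s1.png')"
```

```text
2.98 [0.5627 0.1318 0.1994] yang 20.2 z [-0.005 -0.002 -1.   ] [  1.  10.  91.  -0.  79. -19.] [-1.   0.7  0.5] 0.481
shift [3.  0.2 3.6]
```

View pics/s1.png

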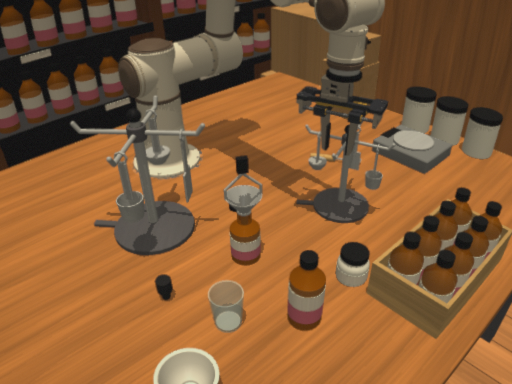

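Request:
step_arm([
  [[3,0,4],[0,0,0]],
  [[3,0,4],[0,0,0]],
  [[3,0,4],[0,0,0]],
  [[3,0,4],[0,0,0]],
  [[3,0,4],[0,0,0]],
], fingers=4, force=12)

```text
t: 3.65
tcp_pos: [0.5675, 0.1319, 0.2064]
orientation: [[-0.346, 0.938, 0.001], [0.938, 0.346, -0.002], [-0.002, -0.0, -1.0]]
force: [-0.3, -0.5, -0.0]
finger_gap: 0.043
```

```bash
python3 st.py .5657 .132 .203
```

```text
3.65 [0.5675 0.1319 0.2064] yang 20.2 z [ 0.001 -0.002 -1.   ] [  1.  10.  90.  -0.  80. -19.] [-0.3 -0.5 -0. ] 0.043
shift [-1.8  0.1 -3.4]
```

```bash
python3 - <<'E'
from h import *
a=cap('scene')['image'][60:230,250:420];b=cap('top')['image'][100:240,90:230]
o=np.hstack([cv2.resize(a,(400,400),interpolation=2),cv2.resize(b,(400,400),interpolation=2)])
cv2.imwrite('pics/c1.png',o[...,::-1])
print(r.get_obs()['finger_gap'],r.get_obs()['tcp_pos'])
E
```

```text
0.043451484968097705 [0.56743905 0.13188354 0.20631886]
```

View pics/c1.png

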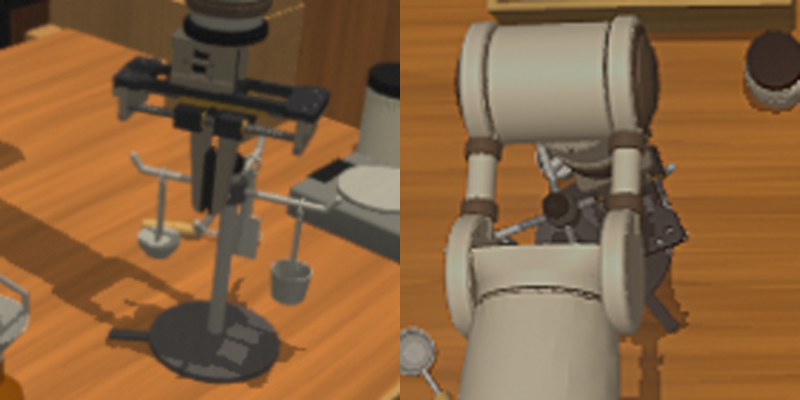

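```bash
cat >> h.py <<'E'
def proj(c,p):
    R=np.array(c['attitude']);q=(np.atleast_2d(p)-c['xyz'])@R
    s=q[:,:2]/q[:,2:];k=1+c['k1']*(s**2).sum(1,keepdims=True)
    return s*k*[c['fx'],c['fy']]+[c['cx'],c['cy']]
E
python3 - <<'E'
from h import *
c=cap('scene');o=r.get_obs();t=o['tcp_pos'];R=o['orientation'];W=cloud(c)
ax=np.array([.541,.2025,.2]);a=np.radians(-70);d=np.array([np.cos(a),np.sin(a),0])
pts=[t,t+R[:,2]*.022,ax,ax+.05*d,ax+.075*d,ax+.1*d,ax+.11*d+[0,0,.018],[.541,.2025,.241]]
uv=proj(c,pts);print(uv.round(1))
im=cv2.resize(c['image'][90:190,270:420],(900,600),interpolation=cv2.INTER_CUBIC)[...,::-1].copy()[:, :800]
for i,(u,v) in enumerate(uv): cv2.circle(im,(int((u-270+.5)*6),int((v-90+.5)*6)),4,(0,0,255) if i<2 else (0,255,0),1)
cv2.imwrite('pics/c2.png',im)
P=W.reshape(-1,3);P=P[(np.hypot(P[:,0]-.57,P[:,1]-.12)<.06)&(P[:,2]<.19)&(P[:,2]>.1)]
print(len(P),P[P[:,2]<.19].min(0),np.median(P,0))
E
```

```text
[[338.2 151.8]
 [337.4 160. ]
 [347.7 140.3]
 [341.2 149.3]
 [337.8 154. ]
 [334.2 158.9]
 [333.4 154. ]
 [349.3 125.1]]Traceback (most recent call last):
  File "<stdin>", line 10, in <module>
    return umr_minimum(a, axis, None, out, keepdims, initial, where)
ValueError: zero-size array to reduction operation minimum which has no identity
```

View pics/c2.png

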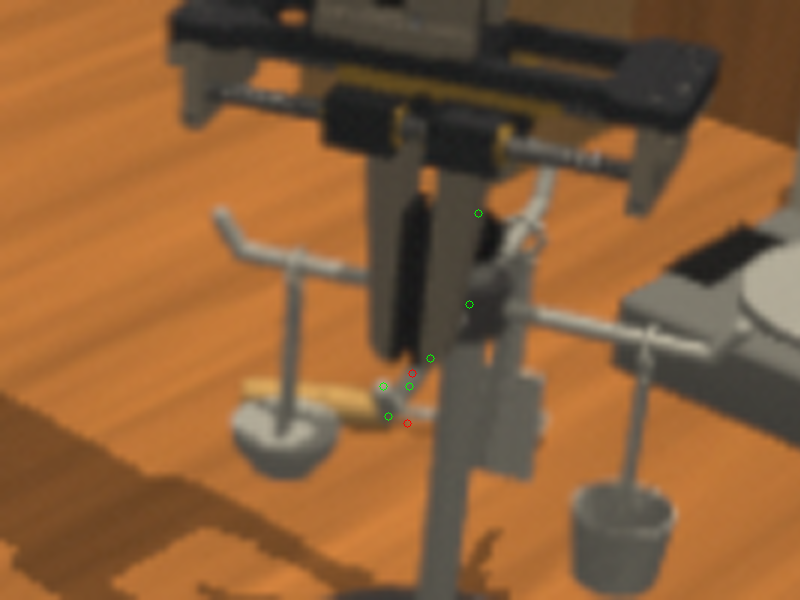

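```bash
python3 - <<'E'
from h import *
c=cap('scene');W=cloud(c)
for x,y in((385,340),(380,250),(440,340),(450,300),(460,200),(412,340),(390,390),(420,375),(405,410)):
    print((x,y),W[int(90+y/6),int(270+x/6)].round(4))
print(r.get_obs()['tcp_pos'])
E
```

```text
(385, 340) [0.5647 0.1173 0.2257]
(380, 250) [0.5578 0.118  0.2606]
(440, 340) [0.5811 0.1289 0.2279]
(450, 300) [0.5857 0.1276 0.2453]
(460, 200) [0.5857 0.1248 0.2877]
(412, 340) [0.5727 0.1215 0.2273]
(390, 390) [0.5708 0.1161 0.2053]
(420, 375) [0.5665 0.1402 0.202 ]
(405, 410) [0.3865 0.3785 0.0141]
[0.56744457 0.1318794  0.20630413]
```

The depth shows the fingertips about 35 mm higher than the reported TCP implies: tips at z≈0.22 against 0.184. The x and y agree. I'll reopen the fingers, go down by that much and use the 8 mm rod as the test.

Request:
step_arm([
  [[-2,0,0],[0,0,0]],
  [[-2,0,0],[0,0,0]],
  [[-2,0,-12],[0,0,0]],
  [[-2,0,-24],[0,0,0]],
  [[-2,0,-35],[0,0,0]],
  [[-2,0,-35],[0,0,0]],
], fingers=40)

```text
t: 4.6
tcp_pos: [0.5644, 0.1318, 0.1696]
orientation: [[-0.346, 0.938, -0.003], [0.938, 0.346, -0.002], [-0.001, -0.003, -1.0]]
force: [-0.5, -0.1, 0.1]
finger_gap: 0.435
```

Request:
step_arm([
  [[0,0,0],[0,0,0]],
  [[0,0,0],[0,0,0]],
  [[0,0,0],[0,0,0]],
  [[0,0,0],[0,0,0]],
  [[0,0,0],[0,0,0]],
], fingers=4)

```text
t: 5.22
tcp_pos: [0.5648, 0.1319, 0.17]
orientation: [[-0.345, 0.938, -0.002], [0.938, 0.345, -0.002], [-0.001, -0.002, -1.0]]
force: [0.3, 0.1, 1.0]
finger_gap: 0.08
```

```bash
python3 st.py; python3 - <<'E'
from h import *
c=cap('scene');np.save('s2.npy',cloud(c));W=cloud(c)
P=W.reshape(-1,3);q=P[(np.hypot(P[:,0]-.57,P[:,1]-.13)<.03)&(P[:,2]<.3)&(P[:,2]>.1)]
print(len(q),np.sort(q[:,2])[:10].round(3))
E
```

```text
5.22 [0.5648 0.1319 0.17  ] yang 20.2 z [-0.002 -0.002 -1.   ] [  1.  12.  93.  -0.  76. -19.] [0.3 0.1 1. ] 0.08
739 [0.178 0.179 0.179 0.179 0.18  0.18  0.18  0.181 0.181 0.181]
```

Rod gripped: gap ≈8 mm, tips at 0.18. That confirms the TCP z reads about 33 mm low. Now I'll swing the tree.

Request:
step_arm([
  [[-9,-2.5,0],[0,0,-7]],
  [[-18,-4,0],[0,0,-14]],
  [[-27,-4,0],[0,0,-21]],
  [[-36,-3,0],[0,0,-28]],
  [[-45,-1,0],[0,0,-35]],
  [[-53.5,2,0],[0,0,-42]],
  [[-61.5,6,0],[0,0,-49]],
  [[-69,11,0],[0,0,-56]],
  [[-76,17,0],[0,0,-63]],
  [[-81.5,22.5,0],[0,0,-70]],
])

```text
t: 6.52
tcp_pos: [0.482, 0.1539, 0.1699]
orientation: [[0.766, 0.643, -0.005], [0.643, -0.766, -0.001], [-0.005, -0.003, -1.0]]
force: [-3.5, -0.9, 2.6]
finger_gap: 0.079
```

Request:
step_arm([
  [[0,0,0],[0,0,0]],
  [[0,0,0],[0,0,0]],
])

```text
t: 6.78
tcp_pos: [0.4817, 0.1541, 0.17]
orientation: [[0.764, 0.645, -0.006], [0.645, -0.764, -0.001], [-0.005, -0.003, -1.0]]
force: [-2.8, 0.7, 2.5]
finger_gap: 0.083
```

```bash
python3 st.py; python3 - <<'E'
from fit import *
for n in('top','scene'):
    W=cloud(cap(n));P=W.reshape(-1,3);P=P[~np.isnan(P[:,0])]
    print(n,branches(P,np.array([.541,.2025])))
E
```

```text
6.78 [0.4817 0.1541 0.17  ] yang -49.9 z [-0.006 -0.001 -1.   ] [  4.   1. 105.  -0.  75.  54.] [-2.8  0.7  2.5] 0.083
top (array([0.5393996 , 0.20286814]), np.float64(41.44087929726946), np.int64(92))
scene (array([0.54069619, 0.20045561]), np.float64(42.90495062046684), np.int64(340))
```

Request:
step_arm([
  [[0,0,0],[0,0,0]],
  [[0,0,0],[0,0,0]],
  [[0,0,40],[0,0,0]],
  [[0,0,90],[0,0,0]],
  [[0,-20,130],[0,0,-10]],
  [[5,-75,130],[0,0,-20]],
  [[12,-130,130],[0,0,-30]],
  [[18,-180,130],[0,0,-40]],
  [[24,-225,130],[0,0,-50]],
  [[29,-264,130],[0,0,-60]],
], fingers=50)

```text
t: 8.12
tcp_pos: [0.511, -0.1122, 0.2999]
orientation: [[0.938, -0.347, -0.003], [-0.347, -0.938, 0.004], [-0.004, -0.003, -1.0]]
force: [-1.1, 0.5, 0.0]
finger_gap: 0.543
```

Request:
step_arm([
  [[0,0,0],[0,0,-10]],
  [[0,0,0],[0,0,-11]],
])

```text
t: 8.38
tcp_pos: [0.511, -0.1129, 0.2997]
orientation: [[0.854, -0.52, -0.002], [-0.52, -0.854, 0.005], [-0.004, -0.003, -1.0]]
force: [0.4, -0.7, -0.3]
finger_gap: 0.545
```

```bash
python3 st.py .5107 -.1097 .222; python3 - <<'E'
from fit import *
for n in('top','scene'):
    c=cap(n,n+'3.png');W=cloud(c);np.save(n+'3.npy',W);P=W.reshape(-1,3);C=c['image'].reshape(-1,3).astype(float)
    ax=np.array([.5405,.2025])
    print(n,branches(P[~np.isnan(P[:,0])],ax))
    sat=C.max(1)-C.min(1)
    d=P[:,:2]-ax;rr=np.hypot(*d.T);a=np.degrees(np.arctan2(d[:,1],d[:,0]))
    t=(rr<.135)&(rr>.085)&(sat<40)&(P[:,2]<.03)&(P[:,2]>-.01)&(abs(a+140)<15);print('tab',P[t].mean(0),t.sum(),np.degrees(np.arctan2(*(d[t].mean(0)[::-1]))))
    tp=P[(rr>.104)&(rr<.125)&(P[:,2]>.195)&(P[:,2]<.225)];td=np.degrees(np.arctan2(tp[:,1]-ax[1],tp[:,0]-ax[0]));print('tips',np.sort(td)[::3].round(0))
E
```

```text
8.38 [ 0.511  -0.1129  0.2997] yang -121.3 z [-0.002  0.005 -1.   ] [-26.  -1.  92.   0.  90.  95.] [ 0.4 -0.7 -0.3] 0.545
shift [ -0.3   3.2 -77.7]
top (array([0.54014113, 0.20322951]), np.float64(41.630521178311845), np.int64(367))
tab [0.4615875  0.1375054  0.00798624] 50 -140.5241528276807
tips [-141. -140. -138.  -48.  -46.   41.   42.   43.   44.  130.  131.  132.
  133.  133.]
scene (array([0.54001537, 0.20195835]), np.float64(41.78818647695742), np.int64(304))
tab [0.46370236 0.13668722 0.0068849 ] 47 -139.4046265941498
tips [-141. -139. -138. -138.  -50.  -49.  -48.  -47.   41.   41.   42.   42.
   42.   43.   43.  130.  132.  133.  133.]
```

View pics/scene3.png

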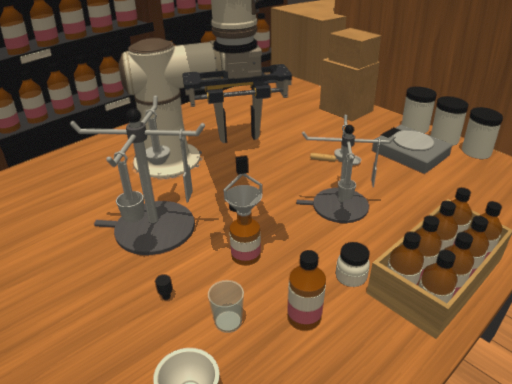

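The empty branch at (308,140) lies over the tab at (305,202): branch -138.3°, tab about -140°. The fingers are above the funnel grip at (242,165). I'll check their tip height by depth before going down.

```bash
python3 - <<'E'
from h import *
W=np.load('scene3.npy')
P=W.reshape(-1,3);q=P[(np.hypot(P[:,0]-.511,P[:,1]+.11)<.065)&(P[:,2]<.45)&(P[:,2]>.275)]
lo=q[q[:,2]<.335]; print(len(q),np.sort(q[:,2])[:12].round(3))
d=np.array([-.52,-.854]);s=(lo[:,:2]-[.511,-.1129])@d;e=(lo[:,:2]-[.511,-.1129])@[.854,-.52]
for m in(s>0,s<0): print(m.sum(),s[m].min(),s[m].max(),e[m].min(),e[m].max(),lo[m][:,2].min())
E
```

```text
2497 [0.307 0.308 0.308 0.309 0.309 0.309 0.309 0.309 0.309 0.309 0.31  0.31 ]
94 0.02546638350267082 0.03992017122771697 -0.005750219708116776 0.0123744679080354 0.3072292012788549
109 -0.03934425259581192 -0.024252519569628112 -0.011044412311563497 0.012310050722968367 0.3078741831098591
```

Request:
step_arm([
  [[0,3,-20],[0,0,0]],
  [[0,3,-45],[0,0,0]],
  [[0,3,-65],[0,0,0]],
  [[0,3,-74],[0,0,0]],
  [[0,3,-74],[0,0,0]],
])

```text
t: 9.1
tcp_pos: [0.5109, -0.1086, 0.2256]
orientation: [[0.857, -0.516, -0.003], [-0.516, -0.857, 0.005], [-0.005, -0.003, -1.0]]
force: [-0.2, 0.1, 0.1]
finger_gap: 0.54
```

Request:
step_arm([
  [[0,0,0],[0,0,0]],
  [[0,0,0],[0,0,0]],
  [[0,0,0],[0,0,0]],
  [[0,0,0],[0,0,0]],
], fingers=15, force=25)

```text
t: 9.6
tcp_pos: [0.5112, -0.1088, 0.2262]
orientation: [[0.857, -0.516, -0.002], [-0.516, -0.857, 0.005], [-0.004, -0.003, -1.0]]
force: [0.0, 0.0, 2.0]
finger_gap: 0.255
```

```bash
python3 st.py .5107 -.1097 .226
```

```text
9.6 [ 0.5112 -0.1088  0.2262] yang -121.0 z [-0.002  0.005 -1.   ] [-25.   1.  98.   0.  81.  96.] [0. 0. 2.] 0.255
shift [-0.5 -0.9 -0.2]
```

Request:
step_arm([
  [[0,0,10],[0,0,0]],
  [[0,0,25],[0,0,0]],
  [[0,0,45],[0,0,0]],
  [[0,0,65],[0,0,0]],
  [[-5,15,75],[0,0,8]],
  [[-20,45,75],[0,0,16]],
  [[-35,80,75],[0,0,26]],
  [[-50,115,75],[0,0,36]],
  [[-65,145,75],[0,0,46]],
  [[-80,175,75],[0,0,56]],
])

```text
t: 10.85
tcp_pos: [0.4308, 0.0671, 0.3024]
orientation: [[0.904, 0.427, -0.003], [0.427, -0.904, 0.001], [-0.003, -0.002, -1.0]]
force: [0.1, -1.0, -1.3]
finger_gap: 0.256
```

Request:
step_arm([
  [[-10,15,0],[0,0,8]],
  [[-15,27,0],[0,0,16]],
  [[-15,27,0],[0,0,16]],
  [[-15,27,0],[0,0,16]],
])

```text
t: 11.35
tcp_pos: [0.4161, 0.0938, 0.3028]
orientation: [[0.753, 0.658, -0.003], [0.658, -0.753, -0.0], [-0.002, -0.002, -1.0]]
force: [-0.6, -0.0, -0.4]
finger_gap: 0.259
```

```bash
python3 st.py .4171 .0929 .235; python3 - <<'E'
from fit import *
c=cap('scene','s4.png');W=cloud(c);P=W.reshape(-1,3);P=P[~np.isnan(P[:,0])]
t=r.get_obs()['tcp_pos']
rr=np.hypot(P[:,0]-t[0],P[:,1]-t[1])
h=np.histogram(P[rr<.06][:,2],np.arange(.14,.42,.01));print(list(zip(h[1].round(2),h[0])))
e=t[2]
q=P[(rr<.06)&(P[:,2]>e-.03)&(P[:,2]<e-.004)]  # loop
vx,vy,x,y=cv2.fitLine(q[:,:2].astype(np.float32),cv2.DIST_HUBER,0,.01,.01).ravel();print('loop',np.degrees(np.arctan2(vy,vx)),x,y,len(q))
q=P[(rr<.06)&(abs(P[:,2]-(e-.053))<.006)];print('rim',cv2.minEnclosingCircle(q[:,:2].astype(np.float32)),len(q))
print(branches(P,np.array([.5405,.2025])))
E
```

```text
11.35 [0.4161 0.0938 0.3028] yang -48.8 z [-0.003 -0.    -1.   ] [ -4. -17. 105.  -0.  92.  45.] [-0.6 -0.  -0.4] 0.259
shift [  1.   -0.9 -67.8]
[(np.float64(0.14), np.int64(0)), (np.float64(0.15), np.int64(0)), (np.float64(0.16), np.int64(0)), (np.float64(0.17), np.int64(5)), (np.float64(0.18), np.int64(21)), (np.float64(0.19), np.int64(23)), (np.float64(0.2), np.int64(26)), (np.float64(0.21), np.int64(40)), (np.float64(0.22), np.int64(76)), (np.float64(0.23), np.int64(156)), (np.float64(0.24), np.int64(215)), (np.float64(0.25), np.int64(23)), (np.float64(0.26), np.int64(14)), (np.float64(0.27), np.int64(12)), (np.float64(0.28), np.int64(15)), (np.float64(0.29), np.int64(17)), (np.float64(0.3), np.int64(6)), (np.float64(0.31), np.int64(30)), (np.float64(0.32), np.int64(39)), (np.float64(0.33), np.int64(39)), (np.float64(0.34), np.int64(39)), (np.float64(0.35), np.int64(37)), (np.float64(0.36), np.int64(37)), (np.float64(0.37), np.int64(36)), (np.float64(0.38), np.int64(0)), (np.float64(0.39), np.int64(0)), (np.float64(0.4), np.int64(5))]
loop -49.348328 0.4304945 0.07739538 39
rim ((0.41673195362091064, 0.09375054389238358), 0.04145311564207077) 150
(array([0.53998011, 0.20200487]), np.float64(41.88534685179797), np.int64(310))
```

View pics/s4.png

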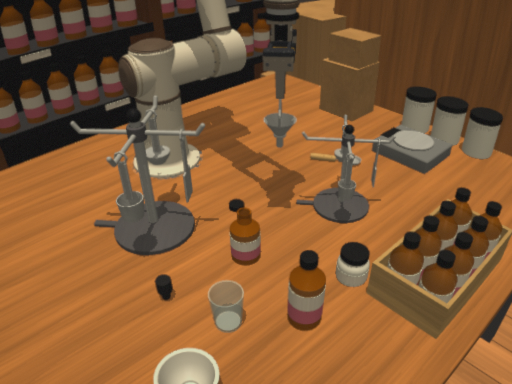

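Request:
step_arm([
  [[1,-1,-25],[0,0,0]],
  [[1,-1,-50],[0,0,0]],
  [[1,-1,-68],[0,0,0]],
  [[1,-1,-68],[0,0,0]],
  [[12,8,-68],[0,0,0]],
  [[23,18,-68],[0,0,0]],
  [[34,28,-68],[0,0,0]],
  [[45,38,-68],[0,0,0]],
  [[57,48,-68],[0,0,0]],
  [[68,58.5,-68],[0,0,0]],
])

```text
t: 12.65
tcp_pos: [0.485, 0.153, 0.2348]
orientation: [[0.753, 0.658, -0.003], [0.658, -0.753, -0.0], [-0.002, -0.002, -1.0]]
force: [0.7, 0.6, -0.8]
finger_gap: 0.262
```

Request:
step_arm([
  [[0,0,0],[0,0,0]],
  [[0,0,0],[0,0,0]],
])

```text
t: 12.9
tcp_pos: [0.4849, 0.153, 0.2347]
orientation: [[0.753, 0.658, -0.003], [0.658, -0.753, -0.0], [-0.003, -0.002, -1.0]]
force: [0.4, 0.1, -0.4]
finger_gap: 0.258
```

```bash
python3 st.py .4841 .1524 .205; python3 - <<'E'
from h import *
a=cap('scene')['image'][90:220,240:410];b=cap('top')['image'][120:250,90:260]
o=np.hstack([cv2.resize(x,(400,306),interpolation=2) for x in(a,b)])
cv2.imwrite('pics/c5.png',o[...,::-1])
E
```

```text
12.9 [0.4849 0.153  0.2347] yang -48.8 z [-0.003 -0.    -1.   ] [  4.  -2. 100.  -0.  82.  53.] [ 0.4  0.1 -0.4] 0.258
shift [ -0.8  -0.6 -29.7]
```

View pics/c5.png

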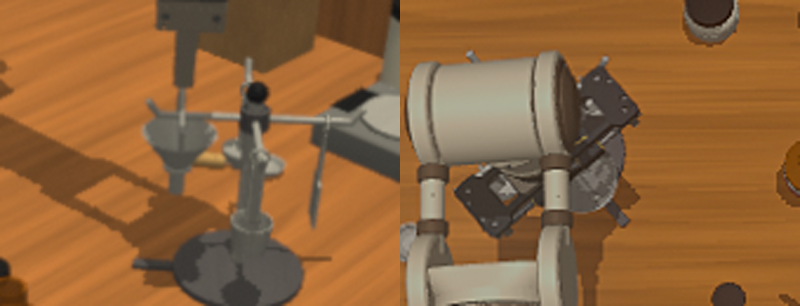

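The branch tip shows left of the loop at (152,105), and the funnel sits on the branch line with no contact force, so it's threaded. Lowering.

Request:
step_arm([
  [[-1,-1,-10],[0,0,0]],
  [[-1,-1,-20],[0,0,0]],
  [[-1,-1,-26],[0,0,0]],
  [[-1,-1,-29],[0,0,0]],
  [[-1,-1,-29],[0,0,0]],
])

```text
t: 13.62
tcp_pos: [0.4843, 0.1512, 0.2071]
orientation: [[0.753, 0.658, -0.002], [0.658, -0.753, -0.002], [-0.002, 0.0, -1.0]]
force: [-2.5, -2.0, 6.9]
finger_gap: 0.256
```

Request:
step_arm([
  [[0,0,0],[0,0,0]],
  [[0,0,0],[0,0,0]],
  [[0,0,0],[0,0,0]],
  [[0,0,30],[0,0,0]],
  [[0,0,80],[0,0,0]],
  [[-5,-20,120],[0,0,0]],
  [[-5,-80,120],[0,0,0]],
  [[0,-140,120],[0,0,0]],
  [[0,-200,110],[0,0,0]],
  [[0,-260,90],[0,0,0]],
], fingers=50)

```text
t: 14.88
tcp_pos: [0.4846, -0.1101, 0.2978]
orientation: [[0.753, 0.658, 0.001], [0.658, -0.753, -0.003], [-0.001, 0.002, -1.0]]
force: [0.8, 0.1, -0.9]
finger_gap: 0.545
```

```bash
python3 st.py; python3 - <<'E'
from fit import *
o=[]
for n in('top','scene'):
    c=cap(n,n+'5.png');W=cloud(c);P=W.reshape(-1,3);P=P[~np.isnan(P[:,0])]
    ax=np.array([.5402,.2024]);print(n,branches(P,ax))
    d=P[:,:2]-[.4841,.1524];rr=np.hypot(*d.T)
    q=P[(rr<.06)&(abs(P[:,2]-.152)<.006)];print('rim',cv2.minEnclosingCircle(q[:,:2].astype(np.float32)),len(q))
    q=P[(rr<.03)&(P[:,2]>.235)];print('top',q.mean(0) if len(q) else 0,q[:,2].max() if len(q) else 0)
    b=P[(np.hypot(P[:,0]-.511,P[:,1]+.11)<.03)&(P[:,2]>.12)&(P[:,2]<.14)];print('mouth',cv2.minEnclosingCircle(b[:,:2].astype(np.float32)),len(b))
    s=P[(np.hypot(P[:,0]-.4924,P[:,1]+.3182)<.03)&(P[:,2]>.045)];print('stop',cv2.minEnclosingCircle(s[:,:2].astype(np.float32)),len(s))
    o.append(c['image'][90:220,240:410] if n=='scene' else c['image'][120:250,90:260])
o=np.hstack([cv2.resize(x,(400,306),interpolation=2) for x in o])
cv2.imwrite('pics/c6.png',o[...,::-1])
E
```

```text
14.88 [ 0.4846 -0.1101  0.2978] yang -48.8 z [ 0.001 -0.003 -1.   ] [-27.  -5.  96.  -0.  89.  22.] [ 0.8  0.1 -0.9] 0.545
top (array([0.54012411, 0.20319971]), np.float64(44.22889859829922), np.int64(359))
rim ((0.4840242564678192, 0.14930444955825806), 0.039327334612607956) 188
top [0.48270127 0.14855222 0.24573731] 0.25179378506644445
mouth ((0.0, 0.0), 0.0) 0
stop ((0.4925815463066101, -0.3193291425704956), 0.017369816079735756) 107
scene (array([0.54038412, 0.20134393]), np.float64(44.785572966629324), np.int64(333))
rim ((0.48313048481941223, 0.14875036478042603), 0.041614703834056854) 198
top [0.48733888 0.14443888 0.2429876 ] 0.2479963292516007
mouth ((0.5107263326644897, -0.10816232115030289), 0.017286010086536407) 136
stop ((0.4916900396347046, -0.31798964738845825), 0.018331468105316162) 199
```

View pics/c6.png

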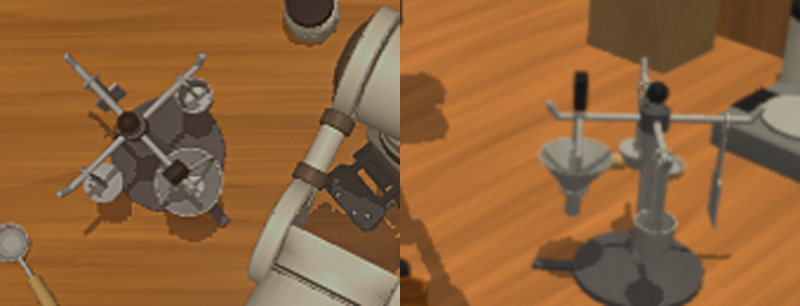

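The funnel is hanging threaded on its branch in both views, but the tree slipped to -135.6° when it was lowered, and the tab is at -140°. I'll grip the utensil branch at -45.6° inside its utensil and trim the angle.

Request:
step_arm([
  [[5,25,10],[0,0,9]],
  [[15,60,10],[0,0,19]],
  [[25,95,10],[0,0,29]],
  [[35,125,10],[0,0,39]],
  [[45,155,10],[0,0,49]],
  [[57,185,10],[0,0,59]],
  [[67,215,10],[0,0,69]],
  [[80,245,10],[0,0,79]],
  [[91,277,10],[0,0,89]],
  [[91,277,0],[0,0,93]],
], fingers=36, force=12)

```text
t: 16.23
tcp_pos: [0.5739, 0.1679, 0.295]
orientation: [[-0.697, 0.718, 0.003], [0.717, 0.697, -0.005], [-0.006, -0.002, -1.0]]
force: [-0.2, -0.4, 0.9]
finger_gap: 0.394
```

```bash
python3 st.py .5752 .1666 .170
```

```text
16.23 [0.5739 0.1679 0.295 ] yang 44.2 z [ 0.003 -0.005 -1.   ] [  5.  10.  81.  -0.  89. -39.] [-0.2 -0.4  0.9] 0.394
shift [   1.3   -1.3 -125. ]
```

Request:
step_arm([
  [[1,-1,-40],[0,0,0]],
  [[1,-1,-80],[0,0,0]],
  [[1,-1,-105],[0,0,0]],
  [[1,-1,-123],[0,0,0]],
  [[1,-1,-123],[0,0,0]],
])

```text
t: 16.85
tcp_pos: [0.5739, 0.1675, 0.1709]
orientation: [[-0.697, 0.717, 0.0], [0.717, 0.697, -0.005], [-0.004, -0.003, -1.0]]
force: [0.3, 0.4, 0.6]
finger_gap: 0.394
```

Request:
step_arm([
  [[0,0,0],[0,0,0]],
  [[0,0,0],[0,0,0]],
  [[0,0,0],[0,0,0]],
  [[0,0,0],[0,0,0]],
], fingers=4)

```text
t: 17.35
tcp_pos: [0.5748, 0.1677, 0.1719]
orientation: [[-0.697, 0.717, 0.003], [0.717, 0.697, -0.005], [-0.005, -0.001, -1.0]]
force: [1.0, 1.2, 2.6]
finger_gap: 0.083
```

```bash
python3 st.py; cat > mt.py <<'E'
from fit import *
ax=np.array([.5402,.2022]);t=r.get_obs()['tcp_pos']
for n in('top','scene'):
    W=cloud(cap(n));P=W.reshape(-1,3);P=P[~np.isnan(P[:,0])]
    if np.hypot(*(t[:2]-ax))<.1 and t[2]<.2:
        P=P[np.abs((P[:,:2]-ax)@[np.cos(.87),np.sin(.87)])*0+((P[:,:2]-ax)@((t[:2]-ax)/np.hypot(*(t[:2]-ax))))<.015]
    print(n,branches(P,ax))
E
python3 mt.py
```

```text
17.35 [0.5748 0.1677 0.1719] yang 44.2 z [ 0.003 -0.005 -1.   ] [  5.  14.  90.  -0.  76. -39.] [1.  1.2 2.6] 0.083
top (array([0.54164549, 0.20456972]), np.float64(42.94227913289839), np.int64(102))
scene (array([0.48335531, 0.15009903]), np.float64(42.35992306416189), np.int64(215))
```

Request:
step_arm([
  [[-1,-1,0],[0,0,-1.5]],
  [[-2,-2,0],[0,0,-3]],
  [[-2,-2,0],[0,0,-3]],
  [[-2,-2,0],[0,0,-3]],
])

```text
t: 17.95
tcp_pos: [0.5727, 0.1658, 0.1719]
orientation: [[-0.658, 0.753, 0.002], [0.753, 0.658, -0.004], [-0.005, -0.001, -1.0]]
force: [1.0, 2.9, 1.3]
finger_gap: 0.077
```

Request:
step_arm([
  [[0,0,0],[0,0,0]],
  [[0,0,0],[0,0,0]],
  [[0,0,0],[0,0,0]],
  [[0,0,40],[0,0,0]],
  [[0,0,90],[0,0,0]],
  [[0,-20,130],[0,0,0]],
  [[-10,-75,150],[0,0,0]],
  [[-20,-135,160],[0,0,0]],
  [[-30,-195,160],[0,0,0]],
  [[-40,-250,160],[0,0,0]],
], fingers=36)

```text
t: 19.2
tcp_pos: [0.532, -0.0862, 0.3321]
orientation: [[-0.658, 0.753, 0.003], [0.753, 0.658, -0.005], [-0.005, -0.001, -1.0]]
force: [0.6, -0.3, -0.1]
finger_gap: 0.392
```

```bash
python3 mt.py; python3 st.py .492 -.3185 .035
```

```text
top (array([0.54022538, 0.20310625]), np.float64(39.26830796900505), np.int64(350))
scene (array([0.5403595 , 0.20161486]), np.float64(39.96142270631997), np.int64(313))
19.3 [ 0.5316 -0.0889  0.3316] yang 40.8 z [ 0.001 -0.006 -1.   ] [-22.   1.  87.  -0.  93. -63.] [-0.4  1.  -0.2] 0.389
shift [ -39.6 -229.6 -296.6]
```

Tree trimmed to -140.4° (top -140.7°, scene -140.0°), against the tab at -140°. Before going to the stopper, I'll check whether the forearm clears the big tree there.

```bash
python3 - <<'E'
from h import *
from scipy.optimize import least_squares
D=np.array([[9.1,91.55,.574,.2055],[6,72,.5743,.4092],[10,91,.5779,.1994],[12,93,.58,.17],[1,105,.5057,.170],[-1,92,.5233,.2997],[1,98,.5226,.2262],[-17,105,.4265,.3028],[-5,96,.497,.2978],[1,87,.539,.3316],[10,81,.598,.295]])
rho=np.sqrt(D[:,2]**2-.0145);a=np.radians(D[:,0]);b=a+np.radians(D[:,1])
M=lambda p:(p[0]+p[1]*np.sin(a)+p[2]*np.sin(b)-rho, p[3]+p[1]*np.cos(a)+p[2]*np.cos(b)-D[:,3])
s=least_squares(lambda p:np.concatenate(M(p)),[0,.4,.4,.2]);p=s.x;print('a1,L1,L2,d-tool',p.round(3),np.abs(s.fun).max())
def ik(rh,z):
    return least_squares(lambda t:[p[0]+p[1]*np.sin(t[0])+p[2]*np.sin(t[1])-rh,p[3]+p[1]*np.cos(t[0])+p[2]*np.cos(t[1])-z],[.2,1.8]).x
for z in(.017,.1,.17):
    t=ik(np.sqrt(.586**2-.0145),z);q2,q23=np.degrees(t)
    el=(p[0]+p[1]*np.sin(t[0]),p[3]+p[1]*np.cos(t[0]));wr=(el[0]+p[2]*np.sin(t[1]),el[1]+p[2]*np.cos(t[1]))
    f=(.345-el[0])/(wr[0]-el[0]);print(z,q2,q23-q2,'elbow',el,'wrist(no tool)',wr,'forearm z@.345 above tcp-frame',el[1]+f*(wr[1]-el[1]))
# look at arm cloud: highest/lowest arm points in current pose
for n in('scene','top'):
    P=cloud(cap(n)).reshape(-1,3);o=r.get_obs();t=o['tcp_pos'];q1=np.radians(o['qpos'][0]);u=np.array([np.cos(q1),np.sin(q1)]);l=np.array([-u[1],u[0]])
    A=P[:,:2]@u;L=P[:,:2]@l;rt=t[:2]@u
    for lo in np.arange(.05,.7,.05):
        m=(A>lo)&(A<lo+.05)&(abs(L-.12)<.09)&(P[:,2]>.36)&(P[:,2]<1)
        if m.sum()>5: print(n,lo.round(2),np.percentile(P[m][:,2],[2,98]).round(3),L[m].min().round(3),L[m].max().round(3))
    print(rt,t)
W=np.load('top0.npy');print(W[320:324,350:354,:].reshape(-1,3)[0])
E
```

```text
a1,L1,L2,d-tool [ 0.005  0.368  0.51  -0.061] 0.01910261284199788
0.017 21.170806618833936 100.19944852757064 elbow (np.float64(0.13819414300300925), np.float64(0.2823984179765268)) wrist(no tool) (np.float64(0.5734945509763894), np.float64(0.01699999999909163)) forearm z@.345 above tcp-frame 0.15631090170012243
0.1 15.257847146317436 97.14042003217725 elbow (np.float64(0.10213087090943043), np.float64(0.29426541182504057)) wrist(no tool) (np.float64(0.5734945476129036), np.float64(0.10000000128754896)) forearm z@.345 above tcp-frame 0.19417057337752197
0.17 11.775965625898817 92.9379602343555 elbow (np.float64(0.08038755634688392), np.float64(0.29949230592526127)) wrist(no tool) (np.float64(0.5734945509767262), np.float64(0.17000000000000084)) forearm z@.345 above tcp-frame 0.23000378542499592
scene 0.05 [0.361 0.369] 0.03 0.039
scene 0.45 [0.435 0.471] 0.03 0.108
scene 0.5 [0.367 0.561] 0.03 0.21
scene 0.55 [0.413 0.567] 0.086 0.208
0.5258506614340703 [ 0.53212791 -0.08636139  0.33173895]
top 0.05 [0.369 0.727] 0.03 0.21
top 0.1 [0.685 0.727] 0.067 0.17
top 0.15 [0.682 0.722] 0.067 0.17
top 0.2 [0.677 0.719] 0.067 0.169
top 0.25 [0.673 0.714] 0.068 0.169
top 0.3 [0.667 0.709] 0.062 0.173
top 0.35 [0.667 0.701] 0.061 0.176
top 0.4 [0.639 0.694] 0.057 0.179
top 0.45 [0.452 0.696] 0.03 0.179
top 0.5 [0.452 0.707] 0.03 0.184
top 0.55 [0.674 0.698] 0.055 0.176
0.5258903708124147 [ 0.53247537 -0.08471554  0.3318131 ]
[ 0.16736353 -0.305155    0.28530764]
```

Forearm estimated at about 0.43 m over the big tree's branches (≤0.33), so it's clear. I'll use jaw yaw ~80° to keep the gripper body away from the tree's branch tip.

Request:
step_arm([
  [[-5,-45,0],[0,0,8]],
  [[-12,-95,0],[0,0,16]],
  [[-20,-145,0],[0,0,24]],
  [[-30,-190,-20],[0,0,32]],
  [[-40,-230,-60],[0,0,40]],
  [[-40,-232,-110],[0,0,40]],
  [[-40,-232,-160],[0,0,40]],
  [[-40,-232,-200],[0,0,40]],
  [[-40,-232,-220],[0,0,40]],
  [[-40,-232,-220],[0,0,40]],
], fingers=56)

```text
t: 20.65
tcp_pos: [0.4923, -0.3141, 0.1098]
orientation: [[-0.988, 0.153, 0.001], [0.153, 0.988, 0.002], [-0.001, 0.002, -1.0]]
force: [0.9, -0.3, 0.9]
finger_gap: 0.609
```

```bash
python3 st.py .492 -.3187 .017; cat > ft.py <<'E'
from h import *
c=cap('scene');P=cloud(c).reshape(-1,3);o=r.get_obs();t=o['tcp_pos'];y=o['orientation'][:2,1];x=o['orientation'][:2,0]
s=(P[:,:2]-t[:2])@y;e=(P[:,:2]-t[:2])@x
m=(abs(e)<.02)&(abs(s)<.06)&(P[:,2]>t[2]-.01)&(P[:,2]<t[2]+.06)
for k in(m&(s>0),m&(s<0)):
    if k.sum()>5: print(k.sum(),'s',np.percentile(s[k],[2,98]).round(4),'e',np.percentile(e[k],[2,98]).round(4),'tip z',np.sort(P[k][:,2])[:8].round(3))
E
python3 ft.py
```

```text
20.65 [ 0.4923 -0.3141  0.1098] yang 81.2 z [ 0.001  0.002 -1.   ] [ -44.   16.   95.    0.   69. -126.] [ 0.9 -0.3  0.9] 0.609
shift [ -0.3  -4.6 -92.8]
215 s [0.0271 0.042 ] e [-0.0095  0.0109] tip z [0.115 0.117 0.117 0.117 0.119 0.119 0.12  0.121]
178 s [-0.0437 -0.0282] e [-0.0093  0.0057] tip z [0.119 0.119 0.12  0.12  0.12  0.121 0.121 0.121]
```

Request:
step_arm([
  [[0,-4.5,-25],[0,0,0]],
  [[0,-4.5,-55],[0,0,0]],
  [[0,-4.5,-80],[0,0,0]],
  [[0,-4.5,-93],[0,0,0]],
  [[0,-4.5,-93],[0,0,0]],
])

```text
t: 21.32
tcp_pos: [0.4935, -0.3196, 0.019]
orientation: [[-0.988, 0.153, 0.004], [0.153, 0.988, -0.001], [-0.004, -0.0, -1.0]]
force: [-0.7, 0.4, 0.1]
finger_gap: 0.611
```

Request:
step_arm([
  [[0,0,0],[0,0,0]],
  [[0,0,0],[0,0,0]],
  [[0,0,0],[0,0,0]],
  [[0,0,0],[0,0,0]],
], fingers=24, force=25)

```text
t: 21.82
tcp_pos: [0.4942, -0.3202, 0.02]
orientation: [[-0.988, 0.153, 0.005], [0.153, 0.988, -0.002], [-0.005, -0.001, -1.0]]
force: [-0.7, 0.6, 5.1]
finger_gap: 0.37
```

```bash
python3 st.py; python3 ft.py
```

```text
21.82 [ 0.4942 -0.3202  0.02  ] yang 81.2 z [ 0.005 -0.002 -1.   ] [ -45.   23.   97.    0.   59. -126.] [-0.7  0.6  5.1] 0.37
298 s [0.0005 0.0317] e [-0.014   0.0135] tip z [0.011 0.013 0.013 0.014 0.023 0.023 0.023 0.024]
313 s [-0.0331 -0.0007] e [-0.0143  0.0154] tip z [0.011 0.011 0.013 0.013 0.015 0.016 0.021 0.022]
```

Request:
step_arm([
  [[0,0,30],[0,0,0]],
  [[0,0,80],[0,0,0]],
  [[0,0,130],[0,0,0]],
  [[0,15,170],[0,0,0]],
  [[2,55,180],[0,0,0]],
  [[6,100,180],[0,0,0]],
  [[10,145,180],[0,0,0]],
  [[15,185,180],[0,0,0]],
  [[18.5,211,170],[0,0,0]],
  [[18.5,211,165],[0,0,0]],
])

```text
t: 23.12
tcp_pos: [0.5121, -0.1076, 0.1839]
orientation: [[-0.989, 0.151, 0.003], [0.151, 0.989, -0.001], [-0.003, -0.001, -1.0]]
force: [-0.4, 0.1, -0.7]
finger_gap: 0.372
```

Request:
step_arm([
  [[0,0,0],[0,0,0]],
  [[0,0,0],[0,0,0]],
])

```text
t: 23.38
tcp_pos: [0.512, -0.1085, 0.1839]
orientation: [[-0.988, 0.152, 0.003], [0.152, 0.988, -0.001], [-0.003, -0.001, -1.0]]
force: [-0.7, -0.3, -0.2]
finger_gap: 0.367
```

```bash
python3 st.py .5127 -.109 .130; python3 - <<'E'
from h import *
o=r.get_obs();t=o['tcp_pos']
c=cap('scene','s7.png');P=cloud(c).reshape(-1,3);P=P[~np.isnan(P[:,0])]
b=np.array([.5107,-.109]);rr=np.hypot(*(P[:,:2]-b).T)
def circ(q,R):
    from scipy.optimize import least_squares
    return least_squares(lambda p:np.hypot(*(q[:,:2]-p).T)-R,b,loss='soft_l1',f_scale=.001).x
z0=t[2]-.020
for nm,a,e,R in(('neck',.112,.128,.016),('body',.03,.075,.034),('plug',z0+.006,z0+.018,.0095)):
    q=P[(rr<.045)&(P[:,2]>a)&(P[:,2]<e)]
    q=q[np.hypot(*(q[:,:2]-np.median(q[:,:2],0)).T)<R*1.3]
    print(nm,len(q),circ(q,R).round(4),np.median(q,0).round(4))
q=P[(rr<.03)&(P[:,2]>z0-.02)&(P[:,2]<z0+.02)];print('plug z',z0,np.sort(q[:,2])[:10].round(3))
uv=proj(c,[[b[0],b[1],.13]])[0];print(uv)
x0,y0=int(uv[0])-40,int(uv[1])-50
cv2.imwrite('pics/c8.png',cv2.resize(c['image'][y0:y0+90,x0:x0+90],(600,600),interpolation=2)[...,::-1])
E
```

```text
23.38 [ 0.512  -0.1085  0.1839] yang 81.3 z [ 0.003 -0.001 -1.   ] [ -25.    2.  101.    0.   76. -106.] [-0.7 -0.3 -0.2] 0.367
shift [  0.7  -0.5 -53.9]
neck 135 [ 0.5111 -0.1093] [ 0.5133 -0.1119  0.1202]
body 461 [ 0.5103 -0.1089] [ 0.5364 -0.1305  0.0524]
plug 39 [ 0.5091 -0.1067] [ 0.5164 -0.1122  0.1748]
plug z 0.16390585831259843 [0.163 0.166 0.166 0.166 0.167 0.167 0.168 0.168 0.168 0.168]
[243.80079135 211.39980326]
```

View pics/c8.png

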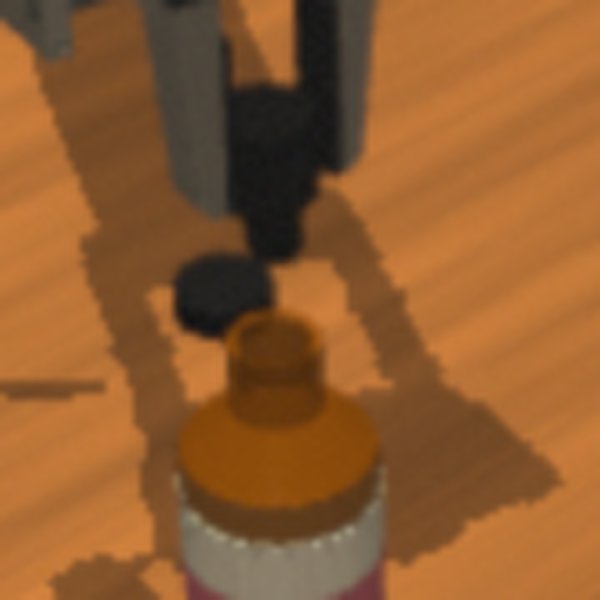

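Request:
step_arm([
  [[1.5,-2,-10],[0,0,0]],
  [[1.5,-2,-22],[0,0,0]],
  [[1.5,-2,-30],[0,0,0]],
  [[1.5,-2,-36],[0,0,0]],
  [[1.5,-2,-40],[0,0,0]],
  [[1.5,-2,-42],[0,0,0]],
])

```text
t: 24.18
tcp_pos: [0.5136, -0.1105, 0.1419]
orientation: [[-0.988, 0.152, 0.004], [0.152, 0.988, -0.002], [-0.004, -0.001, -1.0]]
force: [-0.0, -0.7, -0.7]
finger_gap: 0.371
```

```bash
python3 st.py .5135 -.1105 .128
```

```text
24.18 [ 0.5136 -0.1105  0.1419] yang 81.3 z [ 0.004 -0.002 -1.   ] [ -25.    5.  104.    0.   71. -107.] [-0.  -0.7 -0.7] 0.371
shift [ -0.1  -0.  -13.9]
```

8 mm into the bore with no force. I'll continue slowly until home.

Request:
step_arm([
  [[0,0,-4],[0,0,0]],
  [[0,0,-8],[0,0,0]],
  [[0,0,-11],[0,0,0]],
  [[0,0,-13],[0,0,0]],
  [[0,0,-15],[0,0,0]],
  [[0,0,-15],[0,0,0]],
])

```text
t: 24.92
tcp_pos: [0.5142, -0.1106, 0.1279]
orientation: [[-0.988, 0.152, 0.005], [0.152, 0.988, -0.002], [-0.005, -0.001, -1.0]]
force: [-0.7, 0.2, 4.4]
finger_gap: 0.372
```

```bash
python3 st.py .5135 -.1105 .128
```

```text
24.93 [ 0.5142 -0.1106  0.1279] yang 81.3 z [ 0.005 -0.002 -1.   ] [ -25.    6.  104.    0.   70. -107.] [-0.7  0.2  4.4] 0.372
shift [-0.7  0.1  0.1]
```

Request:
step_arm([
  [[0,0,-2],[0,0,0]],
  [[0,0,-3],[0,0,0]],
  [[0,0,-3],[0,0,0]],
])

```text
t: 25.3
tcp_pos: [0.5154, -0.1111, 0.127]
orientation: [[-0.988, 0.151, 0.007], [0.151, 0.988, -0.003], [-0.008, -0.002, -1.0]]
force: [-2.2, 2.0, 10.4]
finger_gap: 0.366
```

Firm stop at 10 N. Releasing and retreating straight up, then checking everything.

Request:
step_arm([
  [[0,0,2],[0,0,0]],
  [[0,0,2],[0,0,0]],
  [[0,0,2],[0,0,0]],
  [[0,0,2],[0,0,0]],
  [[0,0,30],[0,0,0]],
  [[0,0,80],[0,0,0]],
  [[0,0,130],[0,0,0]],
  [[0,0,180],[0,0,0]],
  [[-20,-40,200],[0,0,0]],
  [[-40,-90,200],[0,0,0]],
], fingers=60)

```text
t: 26.55
tcp_pos: [0.4759, -0.202, 0.3296]
orientation: [[-0.989, 0.149, 0.011], [0.149, 0.989, -0.006], [-0.012, -0.004, -1.0]]
force: [0.7, 0.0, -0.3]
finger_gap: 0.65
```

```bash
python3 mt.py; python3 st.py; python3 - <<'E'
from h import *
c=cap('scene','s9.png')
for n in('scene','top'):
    P=cloud(cap(n)).reshape(-1,3);P=P[~np.isnan(P[:,0])]
    q=P[(np.hypot(P[:,0]-.511,P[:,1]+.109)<.03)&(P[:,2]>.1)&(P[:,2]<.25)];m=q[:,2].max();k=q[q[:,2]>m-.006];print(n,'stopper top (162 expected)',np.percentile(q[:,2],98),cv2.minEnclosingCircle(k[:,:2].astype(np.float32)),len(k))
    q=P[(np.hypot(P[:,0]-.484,P[:,1]-.152)<.035)&(P[:,2]>.22)];print('funnel block',q.mean(0),q[:,2].max())
    q=P[(np.hypot(P[:,0]-.484,P[:,1]-.152)<.06)&(abs(P[:,2]-.152)<.006)];print('rim',cv2.minEnclosingCircle(q[:,:2].astype(np.float32)))
E
```

```text
top (array([0.54027981, 0.20302266]), np.float64(39.338536595417985), np.int64(350))
scene (array([0.54057845, 0.2017126 ]), np.float64(39.79888755587858), np.int64(311))
26.65 [ 0.4739 -0.2048  0.3271] yang 81.0 z [ 0.007 -0.005 -1.   ] [ -37.   -3.   91.    0.   92. -118.] [0.5 0.2 0.4] 0.65
scene stopper top (162 expected) 0.1631759999010492 ((0.512389063835144, -0.11097102612257004), 0.01750362478196621) 130
funnel block [0.48286141 0.14840383 0.23724293] 0.2481919090143267
rim ((0.4792647361755371, 0.15529903769493103), 0.041830673813819885)
top stopper top (162 expected) 0.16633044430017102 ((0.5161910653114319, -0.10527054965496063), 0.013412736356258392) 14
funnel block [0.4778569  0.15252328 0.24324412] 0.2520868336992692
rim ((0.4797205328941345, 0.15446962416172028), 0.040365055203437805)
```

View pics/s9.png

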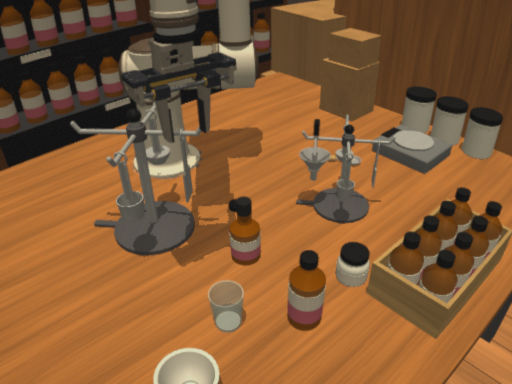

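The funnel hangs on the branch at (315,155), over the tab at (305,202). The stopper is home at (243,208), and the jar, capped bottle and beaker are standing. Handing in.

```bash
python3 -c "
from station import r
print(r.hand_in())"
```

```text
the job is handed in; nothing more can be done
None
```

The job was done in the order asked and handed in at about 27 s. I turned the tree by gripping its empty branch, hung the funnel on that branch by its loop, and put the stopper in the bottle.

**Last checks**
- **Branch:** it points at about -140.4° (-140.7° in the top view, -140.2° in the scene view), and the tab is at about -140° (readings from -139.0° to -140.7°).
- **Funnel:** it hangs threaded near the seat, with the rim centre about 78 mm from the axis.
- **Stopper:** its top reads 163–166 mm, against 162 mm expected when fully home. It met a firm stop of about 10 N at the expected height, and the bottle is upright.
- **Jar, capped bottle and beaker:** all are standing.

**What disagreed on the way**
- **Reported tool height:** it read about 31–33 mm lower than the camera showed the fingers to be, so my first grip on the branch closed on air. I corrected for this from then on.
- **Tree slip:** the tree moved to -135.6° as the funnel was hung. I trimmed it back afterwards by gripping one of the utensil branches.
- **Stopper position:** the top camera's reading was 4–6 mm off the scene camera's and rested on only 14 points, so I gave it little weight.

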